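# Roll the rolling pin onto the red stripe

### The arm

A 6-joint arm with a two-finger parallel gripper is mounted at the origin on the work surface; the furniture and walls round the work are solid. World frame = base frame: x ahead of the robot, y to its left, z up, the work surface at z = 0. Lengths are in m, angles in rad, forces in N, time in s.
With the tool pointing down it reaches from about 0.35 to 0.975 m from the base axis. Payload 4.9 kg.
Tool frame: the origin (TCP) lies midway between the tips of the shut fingers; the grasp point (between the pads) lies 19 mm behind it; z points along the fingers, y is the direction in which the jaws open and shut (so a half turn about z gives the same grasp; the last joint's range is limited). The gripper opens to 85 mm and grips with 20 to 120 N. Pads are 22 mm wide; open, the fingers measure 114 mm over their backs; the gripper's body (76 mm by 85 mm) begins 54 mm behind the grasp point. The pads swing forward as they close: fully open they stand 13 mm farther back than shut.
Start: joints at [-1.22, 0.053, 1.613, -0, 1.476, -0.119], TCP at [0.283, -0.557, 0.231] pointing down, gripper open.
Joint ranges: [-3.01, 3.01], [-1.01, 2.22], [0.06, 2.58], [-1.02, 4.17], [0.09, 2.62], [-3.14, 3.14]. Speed limits (rad/s): [2.57, 2.57, 3.14, 3.14, 3.14, 3.14].

### API

Orientations are given as a unit quaternion [w, x, y, z].
In Python, from plant import state, grab_frame, camera_params, job_done, boxes_of gives the robot as it stands.
- The arm moves only by the tool step_arm, never from a script. Its argument "steps" is a list of rows, each a list of 4 numbers: the shift along the tool's x, y, z in mm, then the turn about the tool's z in degrees. A call has 1 to 8 rows; each row shifts and turns the pose as measured when the row begins, along the tool's axes as they then stand; what a row does not reach is not made up. A row lasts 1/10 s, in which the tool goes at most 50 mm and 8.59 degrees, less where a joint would pass 70% of its speed; a pose out of reach is approached as far as the arm can. A call is refused whole if a number of a shift passes 50 or a number of a turn 8.59, either way. A call with a gripper value outside its range is refused whole. "claw" is the opening in per cent of the stroke, from 0 (shut) to 100 (fully open), set as the call begins (left out, the last holds). The fingers move at their own pace and stop on an object; the grip force is fixed at half the most. Time passes only in rows, so rows that do not move let the fingers close. It gives the time, the measured TCP pose, the force and the opening at its end, in the units of the state.
- state(): the state, without advancing time (a new reading comes with each control period).
- grab_frame(name): name is "side" or "top" or "wrist"; returns (picture, depth): 384x512x3 uint8, red, green, blue; 384x512 float32, m along the optical axis (not along the pixel's ray), 0 where there is no reading.
- camera_params(name): a dict with "mtx" (3x3 intrinsics, pixels), "k1" (the pictures are not rectified: a ray, as slopes to the right and down, at radius r is drawn at 1 + k1 r^2 times it, then the intrinsics apply), "extrinsics" (4x4, takes a point from camera to world coordinates); the wrist camera has in their place "T_tool_cam" (4x4, takes a point from camera to tool coordinates, whose origin is the TCP and whose axes are the flange's). Camera axes: x right, y down, z forward; pixel columns grow to the right and rows downward; lengths in m; the calibration is good to about 2 mm. A picture is of the moment at which its call begins: read the wrist's pose just before it. camera_params takes no time and is no camera call.
- job_done(): hands the job in, once; it reports no verdict.
Trained networks look in the newest picture that a camera, given by its name, has taken for a name from the list of things; names that differ only in an ending like _2 or _b are one class to them, and where a whole thing is asked for, a point or a joint stands for the part that bears it (a point fixed in the world has none). Each returns a list of dicts, best first, with "p" (0 to 1); they miss things now and then, are a little off and sometimes report something else, mostly with a low value. They report only what shows in the picture. A call takes as long as a camera call.
- boxes_of(camera, label): "box" ([left, top, width, height] in pixels, round what is visible of it).
The state is a dict: "time": time; "joint_pos": joint angles; "joint_vel": joint speeds; "joint_efforts": joint torques, N m; "tool_pos": TCP position; "tool_rot": TCP orientation; "contact_force": force on the tool from outside, world axes, zero at the start; "ft_torque": the same for the moment, N m; "gripper_width": opening from 0.0 (shut) to 1.0 (fully open).
Only numpy, scipy, OpenCV 4.12 (cv2) and the standard library are available. Lean on these libraries where they do the work, as an engineer would, in place of code of your own. Each camera call takes 0.05 s, during which the arm holds its last target. There are 200 camera calls.

### The job

Clear the middle of the pastry board for the dough: with the fingertips pressing lightly on top of the rolling pin, roll it along the board to the red stripe and leave it lying still there, along the stripe with its middle line over it. Do not grip, lift or shove it from the side, and leave the other things standing where they are.

Things in the scene. Friction and masses are not known exactly. Their poses are not given: they have to be found in the camera images.
- pin_center (a point): Centre of the loose light-wood rolling pin lying across the board. Plain barrel 56 mm across, 140 mm long, with slimmer handles (210 mm over all). x runs along the pin; y and z turn with it. Its axis is 28 mm above the board's top, its crown 68 mm above the worktop. It rolls without slipping: carried along by its crown, it travels half as far as the fingertips do, so use several strokes.
- red_stripe_mid (a point): Middle of the red stripe inlaid flush in the board's top face, 12 mm above the worktop; the stripe is 30 mm wide and runs right across the board. x runs along the stripe (across the board), y along the board, z up. It lies toward either end of the board, 6 to 17 cm from the pin.
- blue_stripe_mid (a point): Middle of the like blue stripe toward the board's other end (not the goal). Same axes.
- board: Dark wooden pastry board, fixed to the worktop, 210 x 440 x 12 mm; origin at the centre of its underside, x across, y along its length, z up.
- rolling_pin: The same rolling pin; origin at its centre, axes as pin_center. It weighs 0.2 to 0.4 kg and, let go, coasts about 1 cm from 0.1 m/s before it stops by itself.
- tuna_tin: Tin standing just past one end of the board, 86 mm across, 40 mm high; origin at the centre of its underside. Leave alone.
- salt_shaker: Grey salt shaker standing past the same end, 44 mm across, 90 mm high; origin under its centre. Leave alone.
- vanilla_bottle: Small brown dropper bottle past the other end, 33 mm across, 102 mm high; origin under its centre. Leave alone.
- spice_jar: Spice jar with green cap past that other end, 46 mm across, 106 mm high; origin under its centre. Leave alone.

How it is judged:
On the way:
1. the pin is rolled (not slid) through at least a sixth of a turn (angle between pin_center's own z axis and vertical above 1 rad), for 0.05 s.
At the end, for the whole second after the job is handed in: The rolling pin lies at rest on the board's top with its centre line within 13 mm of the red stripe's middle line, its middle within 45 mm of the stripe's middle along the stripe, and turned less than 0.2 rad from the stripe (y of pin_center in the frame of red_stripe_mid between -0.013 and 0.013 m and x of pin_center in the frame of red_stripe_mid between -0.045 and 0.045 m and z of pin_center in the frame of red_stripe_mid between 0.022 and 0.034 m and angle between the x axis of pin_center and the x axis of red_stripe_mid, either way round below 0.2 rad and linear speed of rolling_pin below 0.01 m/s and angular speed of rolling_pin below 0.3 rad/s); the robot touches nothing.
It fails at once if the pin is lifted off the board, or rolls off it (height (world z) of pin_center above 0.05 m or height (world z) of pin_center below 0.032 m).
It fails at once if the pin is gripped or shoved from the side: touched with the grasp point below the pin's crown (contact force between the fingers and rolling_pin above 0.5 N and height (world z) of the grasp point below 0.066 m).
It fails at once if the pin is pressed harder than 30 N (contact force between the arm and rolling_pin above 30 N).
It fails at once if a bystander is moved or tipped (distance of any of tuna_tin, salt_shaker, vanilla_bottle, spice_jar from where it was at the start of the episode above 0.015 m or angle between any of tuna_tin, salt_shaker, vanilla_bottle, spice_jar's own z axis and vertical above 0.3 rad).
It also fails if it takes over 64 s, if anything falls off the work surface, if the arm or the gripper's body presses on something with over 40 N, if the wrist force passes 120 N, or if a joint passes its speed limit or range.

## Working session

There is one attempt and no reset: what is moved stays moved. The work goes in short steps, Python scripts to look and compute and a tool call to move; the robot and the scene stay as the last step left them, time stands still between calls to the robot, and variables do not carry over. Pictures are saved under pics/ and viewed, about 8 in all and at most 12, crops included, and the job is handed in when it is done.

Besides the shell and the picture viewer there is one more tool, called after ">>>" in YAML: its name, and indented under it one key for each argument. step_arm: Moves the arm, as the interface text tells. Its arguments: {"type":"object","properties":{"steps":{"type":"array"},"claw":{"type":"number"}},"required":["steps"]}

```bash
mkdir -p pics; cat > h.py <<'E'
import numpy as np, cv2
from plant import state, grab_frame, camera_params, job_done, boxes_of
def world(name,px,z=None,depth=None):
    c=camera_params(name);K=np.array(c["mtx"]);E=np.array(c["extrinsics"])
    d=np.array([c["k1"],0,0,0,0],float)
    p=np.asarray(px,float).reshape(-1,1,2)
    r=cv2.undistortPoints(p,K,d).reshape(-1,2)
    r=np.c_[r,np.ones(len(r))]
    if depth is not None: 
        return (r*np.asarray(depth).reshape(-1,1))@E[:3,:3].T+E[:3,3]
    w=r@E[:3,:3].T
    return E[:3,3]+w*((z-E[2,3])/w[:,2:])
E
python3 - <<'E'
from h import *
s=state();print(s["time"],s["tool_pos"],s["tool_rot"],s["gripper_width"])
im,d=grab_frame("top");np.savez("top0.npz",im=im,d=d)
cv2.imwrite("pics/top0.png",im[:,:,::-1])
for l in ["pin_center","rolling_pin","red_stripe_mid","board","tuna_tin","salt_shaker","vanilla_bottle","spice_jar"]:
    for b in boxes_of("top",l)[:2]:
        x,y,w,h=b["box"];print(l,b,world("top",[x+w/2,y+h/2],z=.03).round(3))
im,d=grab_frame("side");cv2.imwrite("pics/side0.png",im[:,:,::-1])
E
```

```text
0.0 [ 0.28273681 -0.55672133  0.23009171] [-9.74173902e-04  9.72537805e-01  2.32742895e-01 -1.16269906e-04] 0.9984353376187217
pin_center {'box': [278.4, 164.1, 30.6, 79.5], 'p': 0.93} [[ 0.427 -0.052  0.03 ]]
rolling_pin {'box': [277.8, 162.3, 30.0, 81.4], 'p': 0.84} [[ 0.429 -0.049  0.03 ]]
red_stripe_mid {'box': [244.2, 164.2, 13.9, 74.1], 'p': 0.84} [[0.432 0.061 0.03 ]]
red_stripe_mid {'box': [278.2, 162.2, 30.6, 81.2], 'p': 0.6} [[ 0.43  -0.051  0.03 ]]
board {'box': [204.3, 156.5, 170.8, 86.2], 'p': 0.71} [[ 0.438 -0.041  0.03 ]]
board {'box': [277.2, 164.4, 29.6, 77.8], 'p': 0.66} [[ 0.429 -0.047  0.03 ]]
tuna_tin {'box': [167.3, 152.2, 33.3, 31.8], 'p': 0.86} [[0.517 0.244 0.03 ]]
salt_shaker {'box': [175.2, 201.8, 17.2, 18.8], 'p': 0.57} [[0.401 0.24  0.03 ]]
salt_shaker {'box': [386.0, 216.4, 20.2, 16.7], 'p': 0.43} [[ 0.377 -0.326  0.03 ]]
vanilla_bottle {'box': [384.4, 215.2, 22.0, 18.6], 'p': 0.46} [[ 0.377 -0.325  0.03 ]]
spice_jar {'box': [384.8, 179.2, 26.5, 21.1], 'p': 0.66} [[ 0.47  -0.332  0.03 ]]
```

View pics/top0.png

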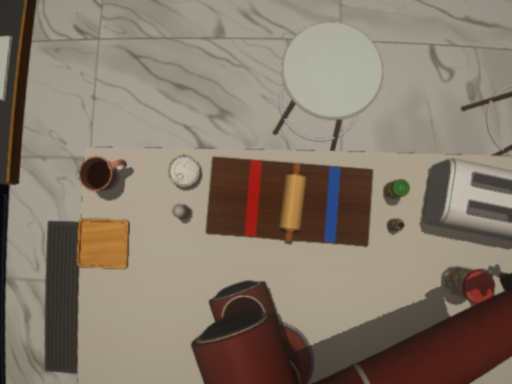

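View pics/side0.png

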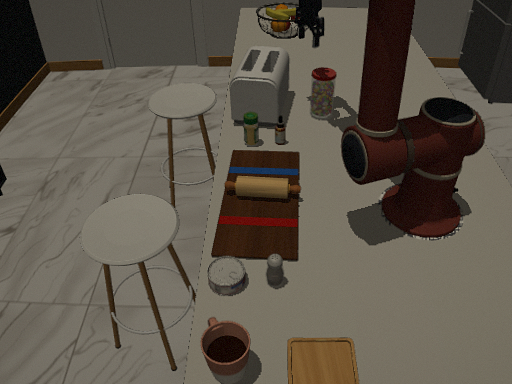

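The top view shows the pin at about (293, 203). The red stripe is at (253, 198), toward +y, and the blue stripe is at (332, 205). Tin and shaker are past the red end, bottle and jar past the other. Next I'll fit the exact lines.

```bash
cat >> h.py <<'E'
def line(P):
    vx,vy,x,y=cv2.fitLine(P[:,:2].astype(np.float32),cv2.DIST_HUBER,0,.005,.005).ravel()
    a=np.arctan2(vy,vx); a=(a+np.pi/2)%np.pi-np.pi/2
    return P[:,:2].mean(0),a
def masks(im):
    R,G,B=[im[:,:,i].astype(int) for i in range(3)]
    roi=np.zeros(R.shape,bool);roi[150:250,204:376]=1
    return {"red":roi&(R>90)&(G<40)&(B<50),"blue":roi&(B>90)&(R<70),"pin":roi&(R>130)&(G>75)}
def corners(m,z):
    c,_=max(((c,cv2.contourArea(c)) for c in cv2.findContours(m.astype(np.uint8),0,2)[0]),key=lambda t:t[1])
    (u,v),sz,a=cv2.minAreaRect(c)
    return world("top",cv2.boxPoints(((u,v),sz,a)),z=z)
def measure(im,d):
    o={}
    for k,m in masks(im).items():
        v,u=np.nonzero(m)
        z=.012 if k!="pin" else .05
        P=world("top",np.c_[u,v],z=z); o[k]=line(P)
        C=corners(m,z);L=sorted(np.linalg.norm(C-np.roll(C,1,0),axis=1))
        print(k,m.sum(),o[k][0].round(4),"ang",round(o[k][1],3),"mid",C.mean(0).round(4),"size",np.round(L,3))
        if d is not None:
            D=world("top",np.c_[u,v],depth=d[v,u]);print("  depth z 5/50/95:",np.percentile(D[:,2],[5,50,95]).round(4))
            if k=="pin":
                q=D[(D[:,2]>.052)&(D[:,2]<.08)]
                l=line(q);n=np.array([-np.sin(l[1]),np.cos(l[1])]);t=(q[:,:2]-l[0])@n
                co=np.polyfit(t,q[:,2],2);print("  crown line",l[0].round(4),round(l[1],3),"parab apex off",round(-co[1]/2/co[0],4),"z",round(np.polyval(co,-co[1]/2/co[0]),4))
    return o
E
python3 - <<'E'
from h import *
f=np.load("top0.npz");o=measure(f["im"],f["d"])
m,a=o["red"];n=np.array([-np.sin(a),np.cos(a)]);e=np.array([np.cos(a),np.sin(a)])
print("pin rel red: across",(o["pin"][0]-m)@n,"along",(o["pin"][0]-m)@e)
s=state();print(cv2.Rodrigues(np.zeros(3))[0].shape)
from scipy.spatial.transform import Rotation as R
w,x,y,z=s["tool_rot"];print(R.from_quat([x,y,z,w]).as_matrix().round(3))
E
```

```text
red 909 [0.4402 0.058 ] ang -0.057 mid [0.442  0.0579 0.012 ] size [0.034 0.034 0.2   0.201]
  depth z 5/50/95: [0.0075 0.0118 0.0159]
blue 820 [ 0.4298 -0.1558] ang -0.057 mid [ 0.4296 -0.1559  0.012 ] size [0.029 0.03  0.203 0.203]
  depth z 5/50/95: [0.0078 0.012  0.0162]
pin 5347 [ 0.4483 -0.0419] ang -0.992 mid [ 0.4382 -0.0402  0.05  ] size [0.26  0.261 0.446 0.453]
  depth z 5/50/95: [-0.0049  0.0001  0.0667]
  crown line [ 0.4314 -0.0478] -0.113 parab apex off 0.001 z 0.067
pin rel red: across -0.09925230828798984 along 0.013749097493277882
(3, 3)
[[ 0.892  0.453 -0.   ]
 [ 0.453 -0.892  0.   ]
 [-0.    -0.    -1.   ]]
```

>>> step_arm:
  steps:
    - [10,-12,-10,0]
    - [30,-32,-10,0]
    - [30,-32,0,0]
    - [30,-32,0,0]
    - [30,-32,0,0]
    - [30,-32,0,0]
    - [30,-32,0,0]
    - [30,-32,0,0]
  claw: 60

```text
time: 1.3
tool_pos: [0.3738, -0.2415, 0.2523]
tool_rot: [0.001, 0.974, 0.228, 0.001]
contact_force: [-0.0, -0.6, -0.5]
gripper_width: 0.605
```

>>> step_arm:
  steps:
    - [20,-20,0,-8.0]
    - [15,-20,0,-8.0]
    - [15,-10,0,-8.0]
    - [10,0,0,-8.0]
    - [10,0,0,-8.0]
    - [5,0,0,-8.0]
    - [0,0,0,-5.0]
    - [0,0,0,0]

```text
time: 2.1
tool_pos: [0.403, -0.1412, 0.2543]
tool_rot: [0.004, 0.754, 0.657, 0.002]
contact_force: [0.2, -0.6, 0.6]
gripper_width: 0.6
```

```bash
cat >> h.py <<'E'
from scipy.spatial.transform import Rotation
def go(target,heading):
    "needed shift in tool axes (mm) and turn (deg) to bring the TCP to target with tool x at heading"
    s=state();w,x,y,z=s["tool_rot"];M=Rotation.from_quat([x,y,z,w]).as_matrix()
    h=np.degrees(np.arctan2(M[1,0],M[0,0]))
    d=M.T@(np.array(target)-s["tool_pos"])*1e3
    print("t",round(s["time"],2),"pos",np.round(s["tool_pos"],4),"head",h.round(2),"turn",-round(heading-h,2),"shift",d.round(1),"tilt z",M[:,2].round(3),"w",s["gripper_width"],"F",np.round(s["contact_force"],1))
E
python3 -c "
from h import *
go([.430,-.057,.12],83.5)"
```

```text
t 2.1 pos [ 0.403  -0.1412  0.2543] head 82.08 turn -1.42 shift [ 87.5  14.  134.2] tilt z [ 0.009 -0.004 -1.   ] w 0.6001154833456318 F [ 0.2 -0.6  0.6]
```

>>> step_arm:
  steps:
    - [30,5,30,-1.4]
    - [30,5,30,0]
    - [20,3,30,0]
    - [8,2,25,0]
    - [0,0,15,0]
    - [0,0,0,0]

```text
time: 2.7
tool_pos: [0.4323, -0.0552, 0.1225]
tool_rot: [0.008, 0.751, 0.66, 0.003]
contact_force: [0.4, 0.5, -1.1]
gripper_width: 0.599
```

```bash
cat >> h.py <<'E'
def wrist(name):
    s=state();im,d=grab_frame("wrist");cv2.imwrite(f"pics/{name}.png",im[:,:,::-1])
    c=camera_params("wrist");K=np.array(c["mtx"]);T=np.array(c["T_tool_cam"])
    w,x,y,z=s["tool_rot"];M=Rotation.from_quat([x,y,z,w]).as_matrix()
    v,u=np.mgrid[0:384:2,0:512:2];v=v.ravel();u=u.ravel();dd=d[v,u];k=dd>0;u,v,dd=u[k],v[k],dd[k]
    r=cv2.undistortPoints(np.c_[u,v].astype(float).reshape(-1,1,2),K,np.array([c["k1"],0,0,0,0],float)).reshape(-1,2)
    P=np.c_[r,np.ones(len(r))]*dd[:,None]
    P=(P@T[:3,:3].T+T[:3,3])@M.T+s["tool_pos"]
    return P,im[v,u].astype(int)
def wmeas(name,ymin=-.3,ymax=.3):
    P,C=wrist(name)
    box=(P[:,0]>.3)&(P[:,0]<.6)&(P[:,1]>ymin)&(P[:,1]<ymax)
    wood=box&(C[:,0]>90)&(C[:,1]>.5*C[:,0])&(P[:,2]>.045)&(P[:,2]<.075)
    red=box&(C[:,0]>60)&(C[:,1]<.35*C[:,0])&(C[:,2]<.4*C[:,0])&(P[:,2]<.02)&(P[:,2]>.004)
    out={}
    for k,m in (("pin",wood),("red",red)):
        if m.sum()>50:
            Q=P[m];c,a=line(Q);n=np.array([-np.sin(a),np.cos(a)]);e=np.array([np.cos(a),np.sin(a)])
            t=(Q[:,:2]-c)@n;l=(Q[:,:2]-c)@e
            print(k,m.sum(),c.round(4),"ang",round(a,3),"across pct",np.percentile(t,[2,98]).round(4),"along",np.percentile(l,[1,99]).round(3),"z",np.percentile(Q[:,2],[5,50,95]).round(4))
            if k=="pin":
                co=np.polyfit(t,Q[:,2],2);ap=-co[1]/2/co[0];print("  apex off",ap.round(4),"z",np.polyval(co,ap).round(4))
E
python3 -c "
from h import *
go([.430,-.057,.08],83.5)
wmeas('w1')"
```

```text
t 2.7 pos [ 0.4323 -0.0552  0.1225] head 82.63 turn -0.87 shift [-1.9 -2.7 42.5] tilt z [ 0.015 -0.008 -1.   ] w 0.5991400507389145 F [ 0.4  0.5 -1.1]
pin 3734 [ 0.4338 -0.0409] ang -0.094 across pct [-0.0262  0.0211] along [-0.097  0.096] z [0.0479 0.0638 0.0678]
  apex off -0.0065 z 0.0647
red 2703 [0.4439 0.0594] ang -0.058 across pct [-0.0146  0.0143] along [-0.1    0.099] z [0.0111 0.0123 0.0135]
```

View pics/w1.png

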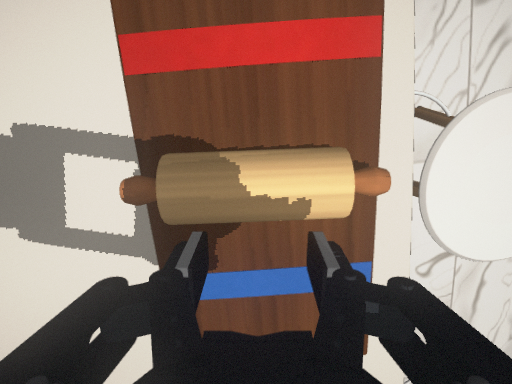

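Top and wrist views agree: the pin is at (0.434, -0.047), the red stripe's middle at (0.444, 0.059), and it has 107 mm to travel along +tool x. The picture shows the open fingers just behind the pin, straddling its middle. I'll go down gently now.

>>> step_arm:
  steps:
    - [-1,-2,20,-0.8]
    - [0,0,20,0]
    - [0,0,4,0]
    - [0,0,2,0]
    - [0,0,0,0]

```text
time: 3.25
tool_pos: [0.4367, -0.0596, 0.0846]
tool_rot: [0.014, 0.748, 0.663, 0.007]
contact_force: [0.3, -0.0, -0.3]
gripper_width: 0.598
```

>>> step_arm:
  steps:
    - [2,2,8,0]
    - [0,0,5,0]
    - [0,0,3,0]

```text
time: 3.55
tool_pos: [0.4421, -0.0588, 0.0709]
tool_rot: [0.017, 0.749, 0.663, 0.008]
contact_force: [0.1, 0.0, -0.4]
gripper_width: 0.601
```

```bash
python3 -c "
from h import *
go([.432,-.056,.063],84)"
```

```text
t 3.55 pos [ 0.4421 -0.0588  0.0709] head 83.02 turn -0.98 shift [  1.6 -10.6   7.6] tilt z [ 0.035 -0.014 -0.999] w 0.6009444460583805 F [ 0.1  0.  -0.4]
```

>>> step_arm:
  steps:
    - [0,-8,-8,-0.9]
    - [0,0,-2,0]
    - [0,0,0,0]
    - [0,0,0,0]
  claw: 0

```text
time: 3.95
tool_pos: [0.4336, -0.0575, 0.0798]
tool_rot: [0.016, 0.743, 0.669, 0.008]
contact_force: [-0.5, -0.1, -0.1]
gripper_width: -0.002
```

```bash
python3 -c "
from h import *
go([.432,-.055,.067],84)"
```

```text
t 3.95 pos [ 0.4336 -0.0575  0.0798] head 83.91 turn -0.09 shift [ 2.4 -2.3 12.7] tilt z [ 0.034 -0.014 -0.999] w -0.001950931960236807 F [-0.5 -0.1 -0.1]
```

>>> step_arm:
  steps:
    - [2,-4,9,0]
    - [0,-1,3,0]
    - [0,0,2,0]

```text
time: 4.25
tool_pos: [0.4299, -0.0556, 0.0675]
tool_rot: [0.016, 0.743, 0.669, 0.007]
contact_force: [-11.6, 0.5, 28.5]
gripper_width: 0.003
```

>>> step_arm:
  steps:
    - [0,0,-0.5,0]

```text
time: 4.35
tool_pos: [0.4302, -0.0558, 0.0686]
tool_rot: [0.017, 0.743, 0.669, 0.007]
contact_force: [0.1, 1.0, 0.5]
gripper_width: 0.0
```

>>> step_arm:
  steps:
    - [0,0,0.5,0]

```text
time: 4.45
tool_pos: [0.4303, -0.0558, 0.068]
tool_rot: [0.017, 0.743, 0.669, 0.007]
contact_force: [0.8, -0.1, 2.3]
gripper_width: -0.0
```

>>> step_arm:
  steps:
    - [5,0,0.2,0]
    - [10,0,0.1,0]

```text
time: 4.65
tool_pos: [0.4319, -0.0411, 0.068]
tool_rot: [0.017, 0.744, 0.668, 0.007]
contact_force: [-2.8, 0.3, 6.7]
gripper_width: 0.002
```

>>> step_arm:
  steps:
    - [9,0,0.1,0]
    - [8,0,0.1,0]
    - [0,0,0,0]

```text
time: 4.95
tool_pos: [0.4335, -0.0225, 0.0678]
tool_rot: [0.016, 0.744, 0.668, 0.006]
contact_force: [-1.4, 0.0, 3.5]
gripper_width: 0.001
```

```bash
python3 -c "
from h import *
go([.432,-.055,.067],84)
wmeas('w2')"
```

```text
t 4.95 pos [ 0.4335 -0.0225  0.0678] head 83.89 turn -0.11 shift [-32.5   1.9   1.3] tilt z [ 0.031 -0.015 -0.999] w 0.001231422873679912 F [-1.4  0.   3.5]
pin 4903 [ 0.4354 -0.0193] ang -0.098 across pct [-0.0239  0.0164] along [-0.097  0.097] z [0.0471 0.0623 0.0678]
  apex off -0.0103 z 0.0643
red 4000 [0.4429 0.0597] ang -0.059 across pct [-0.0147  0.0142] along [-0.099  0.101] z [0.0111 0.0123 0.0134]
```

>>> step_arm:
  steps:
    - [0,0,-5,0]
    - [-10,0,0,0]
    - [-6,0,2,0]
    - [0,0,1,0]

```text
time: 5.4
tool_pos: [0.4303, -0.0404, 0.0684]
tool_rot: [0.015, 0.744, 0.668, 0.005]
contact_force: [0.4, 0.2, 0.1]
gripper_width: 0.003
```

>>> step_arm:
  steps:
    - [2,0,0.3,0]
    - [7,0,0.3,0]
    - [9,0,0.1,0]

```text
time: 5.7
tool_pos: [0.432, -0.0233, 0.068]
tool_rot: [0.015, 0.745, 0.667, 0.005]
contact_force: [-1.6, -0.0, 3.3]
gripper_width: -0.0
```

>>> step_arm:
  steps:
    - [10,0,0.15,0]
    - [10,0,0.15,0]
    - [0,0,0,0]
    - [0,0,-5,0]
    - [-10,0,0,0]
    - [-7,0,2,0]
    - [0,0,1,0]

```text
time: 6.4
tool_pos: [0.4323, -0.0182, 0.0693]
tool_rot: [0.015, 0.744, 0.668, 0.005]
contact_force: [-0.3, 0.3, 0.0]
gripper_width: 0.003
```

```bash
python3 -c "
from h import *
go([.432,-.055,.067],84)
wmeas('w3')"
```

```text
t 6.4 pos [ 0.4323 -0.0182  0.0693] head 83.82 turn -0.18 shift [-36.6   3.6   2.8] tilt z [ 0.027 -0.016 -1.   ] w 0.0028232159396080546 F [-0.3  0.3  0. ]
pin 5781 [ 0.4366 -0.0019] ang -0.093 across pct [-0.0262  0.0186] along [-0.095  0.097] z [0.0478 0.0637 0.0678]
  apex off -0.009 z 0.0649
red 3874 [0.443  0.0597] ang -0.059 across pct [-0.0146  0.0141] along [-0.099  0.101] z [0.0112 0.0123 0.0135]
```

>>> step_arm:
  steps:
    - [-2,0,1.2,0]
    - [0,0,0.5,0]

```text
time: 6.65
tool_pos: [0.432, -0.0209, 0.0678]
tool_rot: [0.014, 0.744, 0.667, 0.005]
contact_force: [-2.8, 0.1, 6.7]
gripper_width: 0.0
```

>>> step_arm:
  steps:
    - [8,0,0.15,0]
    - [10,0,0.15,0]
    - [10,0,0.15,0]
    - [8,0,0.15,0]
    - [0,0,0,0]
    - [0,0,-5,0]
    - [-11,0,0,0]
    - [-7,0,2,0]

```text
time: 7.45
tool_pos: [0.4339, -0.0011, 0.0708]
tool_rot: [0.014, 0.744, 0.668, 0.004]
contact_force: [0.3, 0.4, -0.3]
gripper_width: -0.001
```

>>> step_arm:
  steps:
    - [-1,0,2,0]
    - [0,0,0.8,0]

```text
time: 7.65
tool_pos: [0.4338, -0.0041, 0.0677]
tool_rot: [0.014, 0.745, 0.667, 0.004]
contact_force: [-1.6, -0.9, 5.4]
gripper_width: 0.0
```

```bash
python3 -c "
from h import *
go([.432,-.055,.067],84)
wmeas('w4')"
```

```text
t 7.65 pos [ 0.4338 -0.0041  0.0677] head 83.72 turn -0.28 shift [-50.8   3.8   1.4] tilt z [ 0.025 -0.016 -1.   ] w 0.00034360292396777684 F [-1.6 -0.9  5.4]
pin 6077 [0.4381 0.0158] ang -0.093 across pct [-0.0259  0.0189] along [-0.095  0.096] z [0.0479 0.0638 0.0678]
  apex off -0.0086 z 0.065
red 3691 [0.4435 0.0597] ang -0.06 across pct [-0.0147  0.014 ] along [-0.099  0.1  ] z [0.0112 0.0123 0.0134]
```

>>> step_arm:
  steps:
    - [8,0,0.15,0]
    - [10,0,0.15,0]
    - [10,0,0.15,0]
    - [8,0,0.15,0]
    - [0,0,0,0]
    - [0,0,-5,0]
    - [-11,0,0,0]
    - [-7,0,2,0]

```text
time: 8.5
tool_pos: [0.4357, 0.0162, 0.0708]
tool_rot: [0.014, 0.744, 0.668, 0.003]
contact_force: [0.2, -0.0, 0.0]
gripper_width: -0.001
```

>>> step_arm:
  steps:
    - [-1,0,2,0]
    - [0,0,0.8,0]

```text
time: 8.7
tool_pos: [0.4354, 0.0133, 0.0674]
tool_rot: [0.014, 0.745, 0.667, 0.003]
contact_force: [-1.9, -0.9, 3.8]
gripper_width: -0.002
```

>>> step_arm:
  steps:
    - [8,0,0.1,0]
    - [10,0,0.15,0]
    - [10,0,0.15,0]
    - [8,0,0.15,0]
    - [0,0,0,0]
    - [0,0,-5,0]
    - [-11,0,0,0]
    - [-6,0,2,0]

```text
time: 9.5
tool_pos: [0.4372, 0.0326, 0.0711]
tool_rot: [0.013, 0.745, 0.667, 0.002]
contact_force: [0.0, 1.0, -0.6]
gripper_width: -0.001
```

```bash
python3 -c "
from h import *
go([.432,-.055,.067],84)
wmeas('w5')"
```

```text
t 9.5 pos [0.4372 0.0326 0.0711] head 83.63 turn -0.37 shift [-87.6   4.4   5.4] tilt z [ 0.021 -0.017 -1.   ] w -0.0006859539988492134 F [ 0.   1.  -0.6]
pin 5920 [0.442  0.0529] ang -0.094 across pct [-0.026   0.0192] along [-0.096  0.096] z [0.0479 0.064  0.0679]
  apex off -0.0083 z 0.065
red 667 [0.4769 0.0667] ang -0.093 across pct [-0.0159  0.0067] along [-0.124  0.069] z [0.0112 0.0123 0.0134]
```

View pics/w5.png

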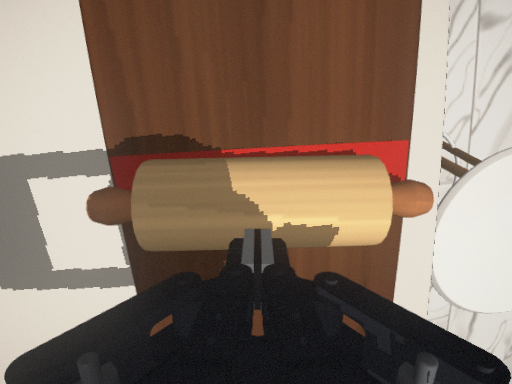

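The wrist view shows the pin just short of the stripe, with the red still visible beyond its far edge at row 150. About 15 mm remain, which is one stroke of 31 mm.

>>> step_arm:
  steps:
    - [2,0,2,0]
    - [0,0,1,0]

```text
time: 9.75
tool_pos: [0.4372, 0.0329, 0.0676]
tool_rot: [0.013, 0.746, 0.665, 0.002]
contact_force: [-2.9, 0.3, 7.5]
gripper_width: 0.001
```

>>> step_arm:
  steps:
    - [8,0,0.1,0]
    - [9,0,0.15,0]
    - [8,0,0.15,0]
    - [5,0,0.15,0]
    - [0,0,0,0]
    - [0,0,0,0]

```text
time: 10.35
tool_pos: [0.4401, 0.0638, 0.0679]
tool_rot: [0.012, 0.746, 0.665, 0.0]
contact_force: [-2.5, 0.6, 3.0]
gripper_width: 0.001
```

>>> step_arm:
  steps:
    - [0,0,-5,0]
    - [0,0,-20,0]
    - [0,0,-40,0]
    - [-10,0,-40,0]
    - [-40,0,-40,0]
    - [-40,0,-20,0]
    - [-40,0,0,0]
    - [-30,0,0,0]

```text
time: 11.15
tool_pos: [0.4191, -0.0921, 0.236]
tool_rot: [0.015, 0.744, 0.668, -0.0]
contact_force: [-0.1, 0.1, 0.1]
gripper_width: -0.003
```

```bash
python3 - <<'E'
from h import *
go([.44,-.1,.25],84)
wmeas('w6')
im,d=grab_frame("top");cv2.imwrite("pics/top1.png",im[:,:,::-1])
v,u=np.mgrid[150:250,204:376];v=v.ravel();u=u.ravel()
D=world("top",np.c_[u,v],depth=d[v,u]);q=D[(D[:,2]>.055)&(D[:,2]<.073)&(D[:,1]>0)&(D[:,1]<.12)]
print("top: pin",line(q),"n",len(q))
E
```

```text
t 11.15 pos [ 0.4191 -0.0921  0.236 ] head 83.79 turn -0.21 shift [ -5.8  22.  -13.4] tilt z [ 0.02  -0.023 -1.   ] w -0.002521535996594221 F [-0.1  0.1  0.1]
pin 1805 [0.4412 0.0513] ang -0.106 across pct [-0.0172  0.0155] along [-0.098  0.1  ] z [0.0475 0.0634 0.068 ]
  apex off 0.0023 z 0.0641
red 73 [0.376  0.0546] ang -0.087 across pct [-0.0059  0.0066] along [-0.033  0.167] z [0.0109 0.0124 0.0138]
top: pin (array([0.44079293, 0.05981257]), np.float32(-0.10147071)) n 928
```

View pics/top1.png

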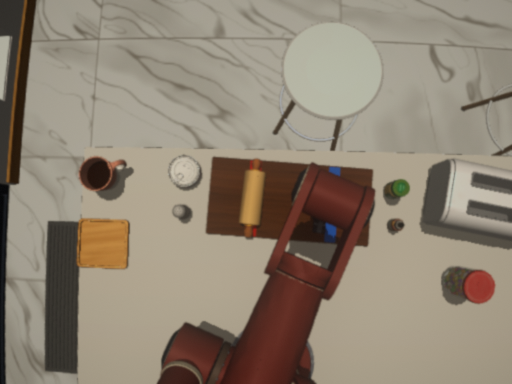

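View pics/w6.png

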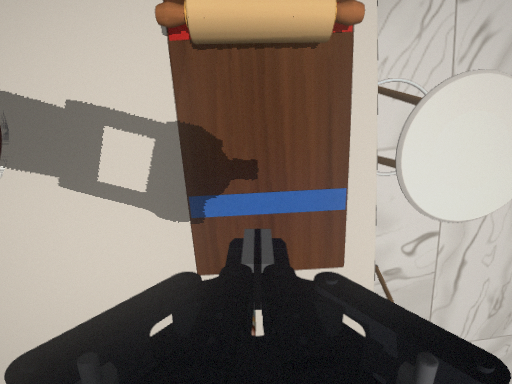

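```bash
python3 -c "
from h import *
print(job_done(), state()['time'])"
```

```text
the job is handed in; nothing more can be done
the job is handed in; nothing more can be done
```

I rolled the pin about 107 mm along the board to the red stripe and handed the job in at about 11 s of the 64 s. It took six light strokes with the shut fingertips on its crown, and I lifted the arm clear before handing in.

**Last checks:**
- **Position across the stripe:** the pin's centre line is within about 2 mm of the stripe's middle line (limit 13 mm). The top camera puts the pin at y = 0.0598. The stripe measures 0.058 from the top camera and 0.0597 from the wrist camera, so the two differ by up to 2 mm.
- **Position along the stripe:** the pin's middle is within about 3 mm of the stripe's middle (limit 45 mm).
- **Angle:** the pin is turned about 0.045 rad from the stripe (limit 0.2 rad).
- **Wrist view:** the final wrist picture showed only part of the pin and stripe, so its line fit (y about 0.054) is less reliable than the top view.
- **Other things:** the tin, shaker, bottle and jar look unmoved in the top picture. I did not re-measure their positions.
- **Pin at rest:** I let the pin settle under the fingers before lifting. I did not compare two later pictures to confirm it stayed still.

**Force:** the first touch-down was harder than I meant. The end-of-call reading was 28.5 N vertical with 11.6 N sideways, about 31 N combined. That is over the 30 N limit if the combined reading counts, and I could not tell whether it did. I backed off at once, and all later readings were below about 8.5 N.

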